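# Hang up the chip guard and unscrew the lathe's arbor cap of unknown hand

### The job

Lift the orange chip guard off the wheel lathe and leave it hanging astride the steel rail, then unscrew the brass quarter-turn cap that holds the white wheel: nobody knows whether its thread is right- or left-handed, so while it sits on the wheel try it gently one way and, if it comes up against its stop after a few degrees, the other way. Lift the freed cap off and finish while still holding it upright in the gripper, well clear above the wheel, touching nothing else. Leave the other things on the counter where they are.

Things in the scene. Friction and masses are not known exactly. Their poses are not given: they have to be found in the camera images.
- lathe: Green cast-iron wheel lathe with an upright spindle, fixed to the counter; nothing on it turns. Origin on the counter under the spindle axis, z up. Bed 160 mm (x) by 290 mm (y -100 to +190 mm), flat deck 45 mm above the counter, low tool rest on it at x +48 to +76 mm, top 75 mm up. The coned white wheel on the spindle is 66 mm in diameter, its top face 92 mm up.
- headstock (a point): Centre of the top of the lathe's square headstock column (62 mm wide, at the lathe's y +115 mm, 140 mm above the counter). A hand crank on its +y side reaches out to the lathe's y +232 mm and 150 mm up.
- arbor (a point): Centre of the white wheel's top face, on the spindle axis, 92 mm above the counter; the cap's underside rests here. Axes as the lathe's.
- cap: Brass arbor cap, 60 mm diameter, 24 mm high, about 0.2 kg, seated on the white wheel under the guard. Origin: centre of its underside, z up. On top a grip bar 12 mm thick (cap's x), 42 mm long (cap's y), 24 mm high. Found locked (3 mm of lift play), its x within about 0.1 rad of the lathe's x. Loosening way (anticlockwise or clockwise from above) differs from lathe to lathe and cannot be seen.
- cap_grip (a point): Middle of the top of the cap's grip bar, 48 mm above the cap's origin. Angles of the cap's x from the lathe's x: the loosening way it runs freely with little torque, can be lifted straight off between 1.05 and 1.7 rad (1.3 to 1.4 is best) and stops at about 1.8 rad; the other way it meets a hard stop at about 0.16 rad.
- guard: Rigid orange chip guard, 0.16 kg, standing on the lathe's deck astride wheel and cap: a tunnel open at both y ends, 80 mm wide (x), 70 mm long (y). Walls 4 mm thick, 83 mm high, then a 45 degree roof to a ridge plate 28 mm wide, its top 109 mm above the origin. On it a black grip fin 10 mm thick (x), 50 mm long (y), top 144 mm above the origin. Origin: centre of the underside (feet), z up.
- guard_ridge (a point): Middle of the underside of the guard's ridge, 105 mm above the guard's origin; this is what rests on the rail. Axes as the guard's.
- rail: Fixed stand with a horizontal round steel bar, 220 mm long and 12 mm thick, on a post at each end. Origin on the counter under the bar's middle; the bar runs along its y.
- rail_mid (a point): Middle of the bar's axis, 150 mm above the counter; the bar runs along y. The hung guard's ridge lies along the bar, between the posts.
- calliper: steel vernier calliper lying flat, 200 mm long, 8 mm thick; a bystander, to be left alone. Origin: centre of its underside.
- hanger: polished metal truck hanger with its axle, 200 mm long, 30 mm high; a bystander, to be left alone. Origin: centre of its underside.
- spare_wheel: loose white skate wheel, 54 mm diameter, 32 mm high; a bystander, to be left alone. Origin: centre of its underside.
- oil: small blue bottle, 40 mm diameter, 100 mm high; a bystander, to be left alone. Origin: centre of its underside.
Mind the look-alikes: they are no part of the job. There is more than one size of the cap; the job needs the middle-sized. Of the things that look like the guard, the middle-sized one is meant.

How it is judged:
By the outcome, as a careful person would: the job done as asked, in the order asked, and still so for the second after the job is handed in, while the arm keeps its last pose, push and grip.
It also fails if it takes over 61 s, if anything falls off the work surface, if the arm or the gripper's body presses on something with over 40 N, if the wrist force passes 120 N, or if a joint passes its speed limit or range.

### The arm

A 6-joint arm with a two-finger parallel gripper is mounted at the origin on the work surface. World frame = base frame: x ahead of the robot, y to its left, z up, the work surface at z = 0. Lengths are in m, angles in degrees, forces in N, time in s.
With the tool pointing down it reaches from about 0.35 to 0.875 m from the base axis. Payload 4.2 kg.
Tool frame: the origin (TCP) lies midway between the tips of the shut fingers; the grasp point (between the pads) lies 19 mm behind it (r.pinch_z is the distance from the TCP to the grasp point, in m); z points along the fingers, y is the line along which they close (so a half turn about z gives the same grasp; the last joint's range is limited). The gripper opens to 87 mm and grips with 3 to 60 N. Pads are 19 mm wide; open, the fingers measure 117 mm over their backs; the gripper's body (75 mm by 190 mm) begins 51 mm behind the grasp point.
Start: joints at [78.988, 22.042, 0.453, 0, -68.411, -14.817], TCP at [0.272, 0.563, 0.201] pointing down, gripper open.
Joint ranges: [-179.83, 179.83], [-69.29, 118.12], [-61.27, 80.66], [-181.25, 117.63], [-171.15, -9.14], [-177.46, 177.46]. Speed limits (degrees/s): [159.86, 159.86, 180, 180, 180, 180].

### API

Orientations are given as a 3x3 rotation matrix whose columns are the frame's x, y, z axes.
In Python, from station import r, imaging, models gives the robot as it stands. The module is installed in compiled form; this text tells all that it offers.
- The arm moves only by the tool apply_moves, never from a script. Its argument "moves" is a list of rows, each a list of 2 entries, a list of its own where there are three numbers: the shift along the tool's x, y, z in m, then the turn about the tool's z in degrees. A call has 1 to 5 rows; each row shifts and turns the commanded pose from where the row before left it, along the tool's axes as they then stand; what a row does not reach is not made up. A row lasts 1/12 s, in which the tool goes at most 41.7 mm and 7.16 degrees, less where a joint would pass 70% of its speed; a pose out of reach is approached as far as the arm can. A call is refused whole if a number of a shift passes 0.0417 or a number of a turn 7.16, either way. A call with a gripper value outside its range is refused whole. "hand" is the finger opening in m, from 0 to 0.087, set as the call begins (left out, the last holds). The fingers move at their own pace and stop on an object; the grip force is fixed at half the most. Time passes only in rows, so rows that do not move let the fingers close. It gives the time, the measured TCP pose, the force, the opening and the grip force at its end, in the units of the state.
- r.sense(): the state, without advancing time (a new reading comes with each control period).
- imaging.capture(name): name is "scene" or "top"; returns a dict with "frame" (480x640x3 uint8, blue, green, red), "intrinsics" (3x3 intrinsics, pixels), "eye" and "orientation" of the camera in the world. Camera axes: x right, y down, z forward; pixel columns grow to the right and rows downward; lengths in m; the calibration is good to about 2 mm. A picture is of the moment at which its call begins. There is no depth.
- r.finish_job(): hands the job in; it is judged then, once.
Trained networks look in a picture, given as the dict that the camera call returned (one of the last four; its "shot" number tells which), for a name from the list of things; names that differ only in an ending like _2 or _b are one class to them, and where a whole thing is asked for, a point or a joint stands for the part that bears it (a point fixed in the world has none). Each returns a list of dicts, best first, with "confidence" (0 to 1); they miss things now and then, are a little off and sometimes report something else, mostly with a low value. They report only what shows in the picture. A call takes as long as a camera call. They do not tell look-alikes from the thing itself.
- models.cut_out(picture, target): "region" (480x640 bool, what is visible of it) and "extent" ([left, top, width, height] as shares, 0 to 1, of the picture: columns of its width, rows of its height, round what is visible of it).
- models.place_of(picture, target): "at" ([column, row] as shares, 0 to 1, of the picture: columns of its width, rows of its height: a listed point, or the origin of a listed thing).
The state is a dict: "time_s": time; "joints": joint angles; "joint_velocities": joint speeds; "effort": joint torques, N m; "tcp_pos": TCP position; "ee_rot": TCP orientation; "wrist_force": force on the tool from outside, world axes, zero at the start; "moment": the same for the moment, N m; "gripper_width": opening from 0.0 (shut) to 1.0 (fully open); "gripper_force": force on a finger pad.
Only numpy, scipy, OpenCV 4.12 (cv2) and the standard library are available. Lean on these libraries where they do the work, as an engineer would, in place of code of your own. Each camera call takes 0.05 s, during which the arm holds its last target. There are 200 camera calls.

## Working session

There is one attempt and no reset: what is moved stays moved. The work goes in short steps, Python scripts to look and compute and a tool call to move; the robot and the scene stay as the last step left them, time stands still between calls to the robot, and variables do not carry over. Pictures are saved under pics/ and viewed, at most 10 in all, crops included, and the job is handed in when it is done.

Besides the shell and the picture viewer there is one more tool, called after "Call:" by a JSON object that holds its "api" and its "payload", one argument or row to a line. apply_moves: Moves the arm, as the interface text tells. Its arguments: {"type":"object","properties":{"moves":{"type":"array"},"hand":{"type":"number"}},"required":["moves"]}

```bash
mkdir -p pics
cat > h.py <<'E'
import numpy as np, cv2
from station import r, imaging, models
def ray(p,u,v):
    K=np.array(p["intrinsics"]);R=np.array(p["orientation"])
    d=R@np.linalg.inv(K)@np.array([u,v,1.]);return np.array(p["eye"]),d
def atz(p,u,v,z):
    e,d=ray(p,u,v);return e+d*(z-e[2])/d[2]
def proj(p,X):
    K=np.array(p["intrinsics"]);R=np.array(p["orientation"])
    c=K@R.T@(np.array(X)-np.array(p["eye"]));return c[:2]/c[2]
E
python3 - <<'E'
from h import *
for n in("scene","top"):
    p=imaging.capture(n);cv2.imwrite(f"pics/{n}0.png",p["frame"])
    print(n,np.round(p["eye"],3),np.round(p["orientation"],3).tolist(),np.round(p["intrinsics"],1).tolist())
    Z=dict(headstock=.14,arbor=.092,cap=.092,cap_grip=.14,guard=.045,guard_ridge=.15,rail=0,rail_mid=.15,lathe=0,calliper=0,hanger=0,spare_wheel=0,oil=0)
    for t,z in Z.items():
        for o in models.place_of(p,t):
            if o["confidence"]<.2: continue
            u=o["at"][0]*640;v=o["at"][1]*480
            print(t,round(o["confidence"],2),round(u),round(v),np.round(atz(p,u,v,z),3))
E
```

```text
scene [1.133 0.83  1.119] [[-0.816, 0.398, -0.419], [0.578, 0.583, -0.572], [0.017, -0.709, -0.705]] [[573.7, 0.0, 310.8], [0.0, 573.7, 240.2], [0.0, 0.0, 1.0]]
headstock 0.73 355 317 [0.607 0.278 0.14 ]
arbor 0.55 334 293 [0.577 0.17  0.092]
cap 0.83 385 275 [0.443 0.194 0.092]
cap 0.77 335 292 [0.574 0.17  0.092]
cap 0.68 402 305 [0.47  0.286 0.092]
cap 0.51 336 277 [0.544 0.134 0.092]
cap_grip 0.69 386 252 [0.425 0.17  0.14 ]
cap_grip 0.69 406 294 [0.474 0.293 0.14 ]
cap_grip 0.59 336 278 [0.573 0.168 0.14 ]
cap_grip 0.48 334 279 [0.579 0.168 0.14 ]
guard 0.86 331 308 [0.588 0.173 0.045]
guard 0.71 267 218 [ 0.543 -0.181  0.045]
guard 0.63 473 338 [0.371 0.426 0.045]
guard 0.62 247 290 [0.722 0.011 0.045]
guard_ridge 0.85 496 299 [0.327 0.421 0.15 ]
guard_ridge 0.75 247 272 [0.736 0.045 0.15 ]
guard_ridge 0.72 337 278 [0.579 0.176 0.15 ]
rail 0.7 269 218 [ 0.515 -0.219  0.   ]
rail_mid 0.62 268 179 [ 0.517 -0.21   0.15 ]
lathe 0.82 330 314 [0.578 0.158 0.   ]
calliper 0.74 196 266 [ 0.773 -0.168  0.   ]
hanger 0.86 288 167 [ 0.336 -0.387  0.   ]
spare_wheel 0.94 392 422 [0.64  0.4
[... 462 characters left out ...]
.404 0.222 0.092]
cap_grip 0.73 393 266 [ 0.492 -0.19   0.14 ]
cap_grip 0.65 281 315 [0.363 0.113 0.14 ]
cap_grip 0.5 241 302 [0.398 0.223 0.14 ]
guard 0.87 181 325 [0.34  0.408 0.045]
guard 0.72 331 203 [ 0.695 -0.029  0.045]
guard 0.58 267 239 [0.588 0.162 0.045]
guard_ridge 0.92 164 327 [0.335 0.423 0.15 ]
guard_ridge 0.74 332 198 [ 0.682 -0.027  0.15 ]
guard_ridge 0.71 261 235 [0.58  0.168 0.15 ]
rail 0.57 392 263 [ 0.519 -0.213  0.   ]
rail_mid 0.65 401 253 [ 0.526 -0.214  0.15 ]
rail_mid 0.44 449 203 [ 0.664 -0.351  0.15 ]
lathe 0.56 270 242 [0.585 0.158 0.   ]
calliper 0.3 401 255 [ 0.543 -0.242  0.   ]
hanger 0.86 452 326 [ 0.328 -0.385  0.   ]
oil 0.82 448 200 [ 0.712 -0.393  0.   ]
```

View pics/scene0.png

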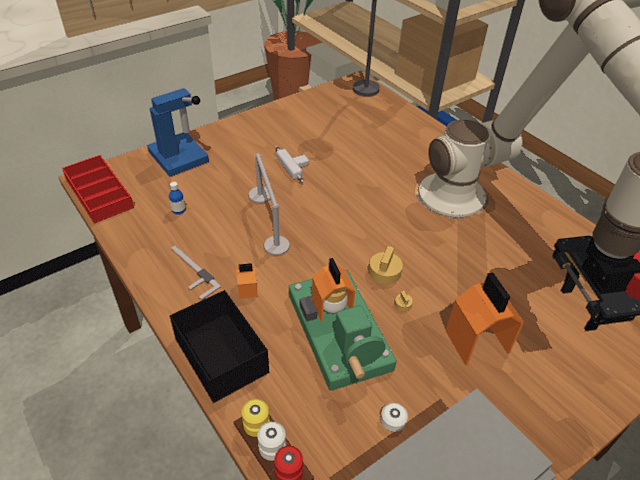

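View pics/top0.png

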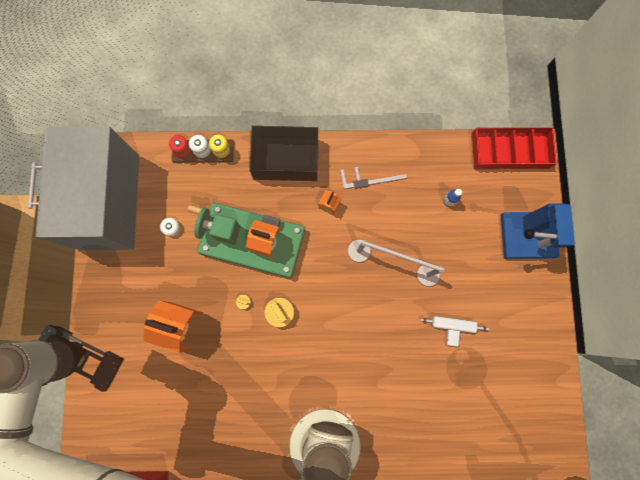

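Candidates in the scene picture: guards at (332,285) on the lathe, (485,320) large and loose, and (247,280) small. Caps at (335,290) under the guard, (386,266) large, and (403,300) small. I choose the guard and cap on the lathe. The rail's bar runs from about (259,157) to (277,240). Next: a close crop and a silhouette fit.

```bash
cat >> h.py <<'E'
from scipy.optimize import minimize
def Rz(a): c,s=np.cos(a),np.sin(a);return np.array([[c,-s,0],[s,c,0],[0,0,1]])
def box(x0,x1,y0,y1,z0,z1): return np.array([[x,y,z] for x in(x0,x1) for y in(y0,y1) for z in(z0,z1)])
G_ROOF=np.vstack([box(-.04,.04,-.035,.035,0,.083),box(-.014,.014,-.035,.035,.1,.109)])
FIN=box(-.005,.005,-.025,.025,.109,.144)
def sil(p,P,q,z,S=4):
    X=P@Rz(q[2]).T+[q[0],q[1],z]
    uv=np.array([proj(p,x) for x in X])+.5
    m=np.zeros((480,640),np.float32)
    o=uv.min(0).astype(int)-3; w=np.ptp(uv,axis=0).astype(int)+8
    b=np.zeros((w[1]*8,w[0]*8),np.uint8)
    cv2.fillConvexPoly(b,cv2.convexHull(np.round((uv-o)*8*16).astype(np.int32)),255,shift=4)
    s=cv2.resize(b,(int(w[0]),int(w[1])),interpolation=cv2.INTER_AREA)/255.
    m[o[1]:o[1]+w[1],o[0]:o[0]+w[0]]=s;return m
def fit(items,q0,z,verbose=1):
    # items: (picture,mask,points,validmask)
    def c(q):
        return sum(np.abs((sil(p,P,q,z)-m)*v).sum()/m.sum() for p,m,P,v in items)
    best=None
    for d in(0,.15,-.15):
        q=np.array(q0)+[0,0,d]
        s=minimize(c,q,method='Nelder-Mead',options=dict(initial_simplex=q+np.array([[0,0,0],[.01,0,0],[0,.01,0],[0,0,.1]]),xatol=1e-4,fatol=1e-4))
        if best is None or s.fun<best.fun:best=s
    return best.x,best.fun
def near(p,X,rad):
    u=proj(p,X);m=np.zeros((480,640),np.uint8);cv2.circle(m,(int(u[0]),int(u[1])),rad,1,-1);return m
E
python3 - <<'E'
from h import *
ps={n:imaging.capture(n) for n in("scene","top")}
G=[0.58,0.165];lay=[]
gi=[];fi=[];li=[]
for n,p in ps.items():
    hsv=cv2.cvtColor(p["frame"],cv2.COLOR_BGR2HSV);H,S,V=cv2.split(hsv)
    nr=near(p,G+[.12],34)
    org=((H<13)&(H>3)&(S>185)&(V>60)&(nr>0)).astype(np.uint8)
    blk=((V<60)&(near(p,G+[.17],16)>0)).astype(np.uint8)
    def big(m):
        k,l,s,_=cv2.connectedComponentsWithStats(m);return (l==1+np.argmax(s[1:,4])).astype(np.uint8)
    org=big(org);
    grn=((H>55)&(H<90)&(S>60)&(near(p,[.59,.19,.045],75)>0)).astype(np.uint8)
    print(n,org.sum(),blk.sum(),grn.sum())
    hull=cv2.convexHull(cv2.findNonZero(org));hm=np.zeros((480,640),np.uint8);cv2.fillConvexPoly(hm,hull,1)
    gi.append((p,hm.astype(float),G_ROOF,np.ones((480,640))))
    if blk.sum(): fi.append((p,big(blk).astype(float),FIN,np.ones((480,640))))
    g2=big(grn);hull=cv2.convexHull(cv2.findNonZero(g2));
    f=p["frame"].copy();f[org>0]=(255,0,255);f[blk>0]=(255,255,0);
    f[cv2.morphologyEx(grn,cv2.MORPH_GRADIENT,np.ones((2,2)))>0]=(0,0,255)
    u=proj(p,[.59,.18,.08]).astype(int)
    for a in(p["frame"],f):
        lay.append(cv2.resize(a[u[1]-50:u[1]+50,u[0]-60:u[0]+60],None,fx=3.3,fy=3,interpolation=cv2.INTER_CUBIC))
cv2.imwrite("pics/crop1.png",np.vstack([np.hstack(lay[:2]),np.hstack(lay[2:])]))
print("roof",[fit([g],G+[-.3],.045) for g in gi])
print("roof both",fit(gi,G+[-.3],.045))
print("fin",[fit([g],G+[-.3],.045) for g in fi]); print(fit(fi,G+[-.3],.045))
E
```

```text
scene 593 163 5140
top 321 11 2535
roof [(array([ 0.59619842,  0.1501875 , -0.67075969]), np.float64(0.9493481854161286)), (array([0.55414307, 0.17165797, 0.46625238]), np.float64(1.419808952801163))]
roof both (array([ 0.58069586,  0.16790186, -0.31845752]), np.float64(2.8011416233079647))
fin [(array([ 0.58224044,  0.16961217, -0.3677382 ]), np.float64(0.2460964779638074)), (array([ 0.56600757,  0.16751122, -0.99930102]), np.float64(25.932026317964))]
(array([ 0.59515766,  0.18538227, -1.02136778]), np.float64(27.484534407365906))
```

View pics/crop1.png

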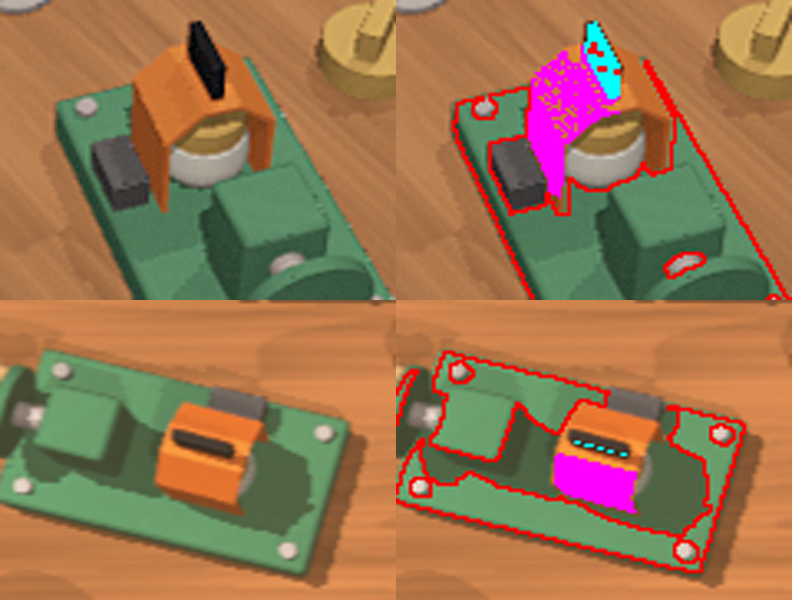

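The crop shows the middle guard at crop (205,100) with the brass cap and white wheel under it. That matches the description. Next I'll refine the poses with better masks.

Run:
```python
from h import *
from scipy.optimize import least_squares
ps={n:imaging.capture(n) for n in("scene","top")}
G=[0.58,0.167];gi=[];fi=[]
for n,p in ps.items():
    f=p["frame"].astype(int);B,Gn,R=f[...,0],f[...,1],f[...,2]
    blk=((R<75)&(B>R*.55)&(Gn>R*.6)&(abs(R-B)<28)&(near(p,G+[.172],11 if n=="top" else 20)>0)).astype(np.uint8)
    k,l,s,_=cv2.connectedComponentsWithStats(blk);blk=(l==1+np.argmax(s[1:,4])).astype(float)
    cs=[c for c in models.cut_out(p,"guard") if c["region"][tuple(proj(p,G+[.14])[::-1].astype(int)+[4,0])] or near(p,G+[.12],5)[c["region"]].any()]
    m=cs[0]["region"];both=(m|(blk>0)).astype(np.uint8)
    hm=np.zeros((480,640),np.uint8);cv2.fillConvexPoly(hm,cv2.convexHull(cv2.findNonZero(both)),1)
    print(n,cs[0]["confidence"],m.sum(),blk.sum())
    fi.append((p,blk,FIN,1));gi.append((p,hm.astype(float),np.vstack([G_ROOF,FIN]),1))
for nm,it in(("fin",fi),("guardhull",gi)):
    for k in it: print(nm,fit([k],G+[-.32],.045))
    print(nm,"both",fit(it,G+[-.32],.045))
print("all",fit(gi+fi,G+[-.32],.045))
# lathe deck corners, top view
p=ps["top"];u=proj(p,[.59,.18,.08]).astype(int)
C=np.array([[45,350],[348,420],[300,572]]);px=np.c_[u[0]-60+C[:,0]/3.3-.5,u[1]-50+(C[:,1]-300)/3-.5]
loc=np.array([[.08,.19],[.08,-.1],[-.08,-.1]])
w=np.array([atz(p,*q,.045)[:2] for q in px]);print("corners",w.round(3).tolist())
s=least_squares(lambda q:((loc@Rz(q[2])[:2,:2].T+q[:2])-w).ravel(),[.58,.16,-.3]);print("lathe",s.x,s.fun.round(4))
# rail
for n,p in ps.items():
    lay=p["frame"];u=proj(p,[.52,-.213,.15]).astype(int);a=lay[u[1]-70:u[1]+70,u[0]-65:u[0]+65].copy()
    print(n,"crop origin",u-[65,70]);cv2.imwrite(f"/tmp/{n}.png",cv2.resize(a,(400,430),interpolation=cv2.INTER_CUBIC))
cv2.imwrite("pics/rail.png",np.hstack([cv2.imread("/tmp/scene.png"),cv2.imread("/tmp/top.png")]))
```

```text
scene 0.65 1177 145.0
top 0.6 756 40.0
fin (array([ 0.58150232,  0.1691774 , -0.40310693]), np.float64(0.358891145037166))
fin (array([ 0.58203616,  0.16965767, -0.47788363]), np.float64(1.6773529530502855))
fin both (array([ 0.58046981,  0.16803202, -0.41984896]), np.float64(2.1153042726684363))
guardhull (array([ 0.58208112,  0.16701268, -0.27401939]), np.float64(0.11833823326632804))
guardhull (array([ 0.58137782,  0.17201101, -0.24622463]), np.float64(0.13604424930387346))
guardhull both (array([ 0.58215474,  0.17060107, -0.23099664]), np.float64(0.27624318146529336))
all (array([ 0.58214744,  0.1700837 , -0.40054092]), np.float64(2.4466876873303702))
corners [[0.701, 0.327], [0.627, 0.053], [0.477, 0.097]]
lathe [ 0.57692607  0.16919001 -0.26824184] [ 0.0031  0.0041  0.0004 -0.0014 -0.0035 -0.0026]
scene crop origin [201 108]
top crop origin [336 185]
```

View pics/rail.png

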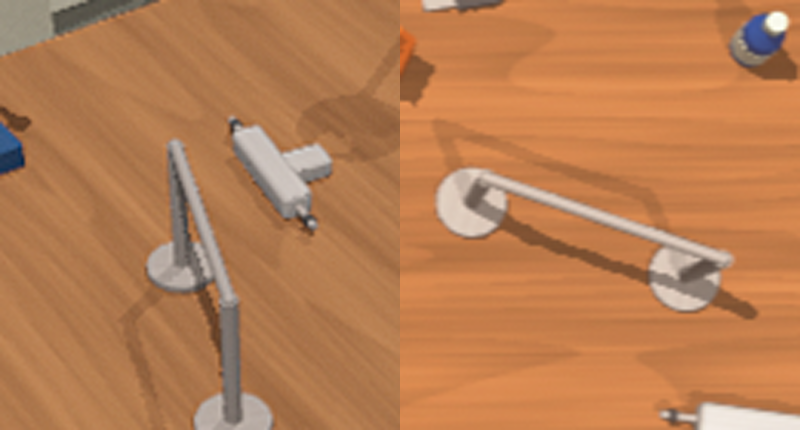

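```bash
cat >> h.py <<'E'
def yaw_of(R): R=np.array(R);return np.arctan2(R[1,1],R[0,1])  # angle of tool y
def rows(tgt,yaw=None,step=.040,rot=7.0,mod=True):
    """rows from measured pose to target TCP, tool y along angle yaw (mod pi)"""
    s=r.sense();p=np.array(s["tcp_pos"]);R=np.array(s["ee_rot"]);d=np.array(tgt)-p
    a=0 if yaw is None else np.degrees(yaw-yaw_of(R))
    a=(a+90)%180-90 if mod else (a+180)%360-180
    t=-a # tool z down
    n=int(max(np.ceil(np.linalg.norm(d)/step),np.ceil(abs(t)/rot),1));out=[]
    for k in range(n):
        v=R.T@d/n;out.append([[round(float(x),4) for x in v],round(t/n,2)])
        R=R@Rz(np.radians(t/n))
    print("rows",n,"turn",round(t,2));
    for i in range(0,n,5):print(str(out[i:i+5]).replace(" ",""))
def st():
    s=r.sense();print(round(s["time_s"],2),np.round(s["tcp_pos"],4),"yaw",round(np.degrees(yaw_of(s["ee_rot"])),2),"F",np.round(s["wrist_force"],1),"M",np.round(s["moment"],2),s["gripper_width"],s["gripper_force"],"j",np.round(s["joints"],0))
E
python3 - <<'E'
from h import *
st();print(np.round(r.sense()["ee_rot"],3).tolist())
ps={n:imaging.capture(n) for n in("scene","top")}
for n,L in(("scene",[(258.2,155.9),(275.7,205.1)]),("top",[(363,243),(442.6,269.7)])):
    e=[atz(ps[n],*q,.15) for q in L];print(n,np.round(e,3).tolist(),np.round((e[0]+e[1])/2,3),np.linalg.norm(e[0]-e[1]),np.arctan2(*((e[0]-e[1])[1::-1])))
p=ps["top"]
for q in[(336+72/3.077,185+203/3.07),(336+285/3.077,185+276/3.07)]:print("disc",atz(p,*q,.006))
rows([.5,.3,.31],-.29)
E
```

```text
1.7 [0.2723 0.5626 0.2005] yaw -115.83 F [-0.1 -0.5 -0.8] M [ 0.02 -0.02 -0.04] 1.0032560777319464 0.0 j [ 79.  22.   0.   0. -68. -15.]
[[0.9, -0.436, 0.0], [-0.436, -0.9, -0.0], [0.0, 0.0, -1.0]]
scene [[0.485, -0.313, 0.15], [0.557, -0.11, 0.15]] [ 0.521 -0.211  0.15 ] 0.2153102299703805 -1.9138751506482687
top [[0.555, -0.11, 0.15], [0.479, -0.324, 0.15]] [ 0.517 -0.217  0.15 ] 0.22682130567870387 1.2305272399561158
disc [ 0.5542482 -0.1137363  0.006    ]
disc [ 0.47961466 -0.32025962  0.006     ]
rows 12 turn 80.79
[[[0.0266,0.0114,-0.0091],np.float64(6.73)],[[0.0278,0.0082,-0.0091],np.float64(6.73)],[[0.0285,0.0049,-0.0091],np.float64(6.73)],[[0.0289,0.0015,-0.0091],np.float64(6.73)],[[0.0289,-0.0019,-0.0091],np.float64(6.73)]]
[[[0.0285,-0.0052,-0.0091],np.float64(6.73)],[[0.0277,-0.0085,-0.0091],np.float64(6.73)],[[0.0265,-0.0117,-0.0091],np.float64(6.73)],[[0.0249,-0.0148,-0.0091],np.float64(6.73)],[[0.023,-0.0176,-0.0091],np.float64(6.73)]]
[[[0.0208,-0.0202,-0.0091],np.float64(6.73)],[[0.0183,-0.0225,-0.0091],np.float64(6.73)]]
```

Call:
{"api": "apply_moves", "payload": {
  "moves": [
    [[0,0,-0.036],0],
    [[0,0,-0.036],0],
    [[0,0,-0.036],0]
  ],
  "hand": 0.087
}}

```text
time_s: 2.05
tcp_pos: [0.2723, 0.5621, 0.3095]
ee_rot: [[0.9, -0.436, -0.0], [-0.436, -0.9, -0.002], [0.001, 0.001, -1.0]]
wrist_force: [0.4, 1.5, 0.7]
gripper_width: 1.001
gripper_force: 0.0
```

```bash
sed -i 's/round(t\/n,2)\]/round(float(t\/n),2)]/' h.py
python3 - <<'E'
from h import *
st();rows([.582,.170,.27],-.29)
E
```

```text
2.05 [0.2723 0.5621 0.3095] yaw -115.82 F [0.4 1.5 0.7] M [ 0.17 -0.04 -0.02] 1.0009195966131774 0.0 j [ 79.  19.  12.   0. -82. -15.]
rows 13 turn 80.79
[[[0.0346,0.0168,0.0031],6.21],[[0.0362,0.0129,0.0031],6.21],[[0.0374,0.0089,0.0031],6.21],[[0.0381,0.0048,0.0031],6.21],[[0.0384,0.0007,0.0031],6.21]]
[[[0.0383,-0.0035,0.0031],6.21],[[0.0377,-0.0076,0.0031],6.21],[[0.0366,-0.0116,0.0031],6.21],[[0.0351,-0.0155,0.0031],6.21],[[0.0333,-0.0193,0.0031],6.21]]
[[[0.031,-0.0227,0.0031],6.21],[[0.0283,-0.026,0.0031],6.21],[[0.0254,-0.0289,0.0031],6.21]]
```

Call:
{"api": "apply_moves", "payload": {
  "moves": [
    [[0.0346,0.0168,0.003],6.2],
    [[0.0362,0.0129,0.003],6.2],
    [[0.0374,0.0089,0.003],6.2],
    [[0.0381,0.0048,0.003],6.2],
    [[0.0384,0.0007,0.003],6.2]
  ]
}}

```text
time_s: 2.47
tcp_pos: [0.3922, 0.4104, 0.2937]
ee_rot: [[0.543, -0.84, 0.0], [-0.84, -0.543, 0.0], [-0.0, -0.001, -1.0]]
wrist_force: [0.6, 0.7, -0.5]
gripper_width: 1.003
gripper_force: 0.0
```

Call:
{"api": "apply_moves", "payload": {
  "moves": [
    [[0.0383,-0.0035,0.003],6.2],
    [[0.0377,-0.0076,0.003],6.2],
    [[0.0366,-0.0116,0.003],6.2],
    [[0.0351,-0.0155,0.003],6.2],
    [[0.0333,-0.0193,0.003],6.2]
  ]
}}

```text
time_s: 2.88
tcp_pos: [0.5117, 0.2596, 0.2787]
ee_rot: [[0.033, -0.999, 0.0], [-0.999, -0.033, 0.0], [-0.0, -0.0, -1.0]]
wrist_force: [0.9, -0.1, -0.1]
gripper_width: 1.001
gripper_force: 0.0
```

Call:
{"api": "apply_moves", "payload": {
  "moves": [
    [[0.031,-0.0227,0.003],6.2],
    [[0.0283,-0.026,0.003],6.2],
    [[0.0254,-0.0289,0.003],6.2],
    [[0,0,0],0],
    [[0,0,0],0]
  ]
}}

```text
time_s: 3.3
tcp_pos: [0.5834, 0.169, 0.2688]
ee_rot: [[-0.286, -0.958, -0.001], [-0.958, 0.286, -0.001], [0.001, 0.001, -1.0]]
wrist_force: [-0.1, 1.2, 0.5]
gripper_width: 1.003
gripper_force: 0.0
```

Run:
```python
from h import *
st();rows([.582,.170,.160],-.29,step=.03)
```

```text
3.3 [0.5834 0.169  0.2688] yaw 163.37 F [-0.1  1.2  0.5] M [ 0.08 -0.03 -0.02] 1.0031730174016762 0.0 j [ 31.  18.   5.  -0. -76. -48.]
rows 4 turn -0.01
[[[-0.0002,0.0004,0.0272],-0.0],[[-0.0002,0.0004,0.0272],-0.0],[[-0.0002,0.0004,0.0272],-0.0],[[-0.0002,0.0004,0.0272],-0.0]]
```

Call:
{"api": "apply_moves", "payload": {
  "moves": [
    [[0,0,0.035],0],
    [[0,0,0.035],0],
    [[0,0,0.025],0],
    [[0,0,0.0135],0],
    [[0,0,0],0]
  ]
}}

```text
time_s: 3.72
tcp_pos: [0.5797, 0.1712, 0.1574]
ee_rot: [[-0.281, -0.96, -0.007], [-0.96, 0.281, -0.003], [0.005, 0.006, -1.0]]
wrist_force: [-1.7, -0.3, -0.3]
gripper_width: 1.0
gripper_force: 0.0
```

Run:
```python
from h import *
st();lay=[]
for n in("scene","top"):
    p=imaging.capture(n);u=proj(p,[.585,.17,.15]).astype(int)
    lay.append(cv2.resize(p["frame"][u[1]-50:u[1]+50,u[0]-50:u[0]+50],(400,400),interpolation=cv2.INTER_CUBIC))
cv2.imwrite("pics/g1.png",np.hstack(lay))
```

```text
3.72 [0.5797 0.1712 0.1574] yaw 163.67 F [-1.7 -0.3 -0.3] M [ 0.12 -0.1  -0.01] 0.9997491943853014 0.0 j [ 32.  22.  -6.  -0. -62. -48.]
```

View pics/g1.png

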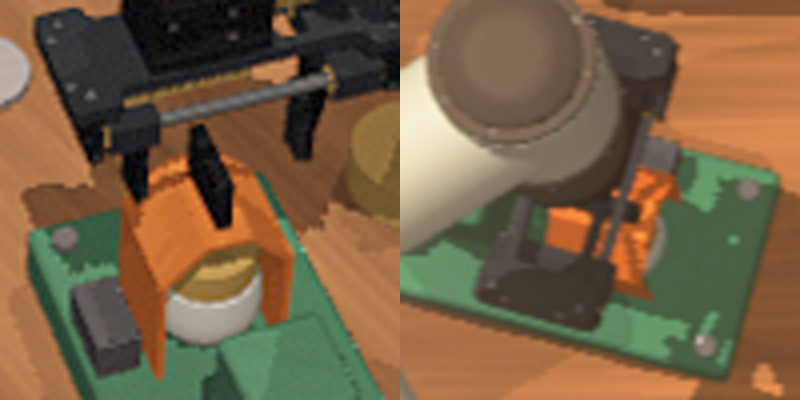

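The fingers straddle the fin: tips at crop (140,200) and (298,158), fin at (212,180). I'll close now.

Call:
{"api": "apply_moves", "payload": {
  "moves": [
    [[0,0,0],0],
    [[0,0,0],0],
    [[0,0,0],0],
    [[0,0,0],0],
    [[0,0,0],0]
  ],
  "hand": 0
}}

```text
time_s: 4.23
tcp_pos: [0.5828, 0.171, 0.1617]
ee_rot: [[-0.283, -0.959, 0.001], [-0.959, 0.283, 0.001], [-0.001, -0.001, -1.0]]
wrist_force: [0.6, -0.6, -0.1]
gripper_width: 0.705
gripper_force: 0.0
```

Call:
{"api": "apply_moves", "payload": {
  "moves": [
    [[0,0,0],0],
    [[0,0,0],0],
    [[0,0,0],0],
    [[0,0,0],0],
    [[0,0,0],0]
  ]
}}

```text
time_s: 4.65
tcp_pos: [0.5826, 0.1709, 0.161]
ee_rot: [[-0.283, -0.959, -0.0], [-0.959, 0.283, -0.0], [0.0, 0.0, -1.0]]
wrist_force: [0.2, -0.4, 0.2]
gripper_width: 0.323
gripper_force: 0.0
```

Call:
{"api": "apply_moves", "payload": {
  "moves": [
    [[0,0,0],0],
    [[0,0,0],0],
    [[0,0,0],0],
    [[0,0,0],0],
    [[0,0,0],0]
  ]
}}

```text
time_s: 5.07
tcp_pos: [0.5826, 0.1709, 0.161]
ee_rot: [[-0.283, -0.959, -0.0], [-0.959, 0.283, -0.0], [0.0, 0.0, -1.0]]
wrist_force: [-0.3, -0.4, -0.6]
gripper_width: 0.111
gripper_force: 30.0
```

Call:
{"api": "apply_moves", "payload": {
  "moves": [
    [[0,0,0],0],
    [[0,0,-0.005],0],
    [[0,0,-0.01],0],
    [[0,0,-0.015],0],
    [[0,0,-0.02],0]
  ]
}}

```text
time_s: 5.48
tcp_pos: [0.5816, 0.1706, 0.2107]
ee_rot: [[-0.283, -0.959, -0.003], [-0.959, 0.283, -0.001], [0.002, 0.003, -1.0]]
wrist_force: [-0.5, 0.5, -2.6]
gripper_width: 0.109
gripper_force: 30.0
```

Call:
{"api": "apply_moves", "payload": {
  "moves": [
    [[0,0,-0.035],0],
    [[0,0,-0.035],0],
    [[0,0,-0.03],0],
    [[0,0,0],0],
    [[0,0,0],0]
  ]
}}

```text
time_s: 5.9
tcp_pos: [0.5831, 0.1714, 0.3139]
ee_rot: [[-0.283, -0.959, 0.005], [-0.959, 0.283, 0.003], [-0.004, -0.003, -1.0]]
wrist_force: [-0.8, 0.2, -3.1]
gripper_width: 0.109
gripper_force: 30.0
```

Run:
```python
from h import *
st();rows([.519,-.214,.313],-.34,step=.033)
```

```text
5.9 [0.5831 0.1714 0.3139] yaw 163.57 F [-0.8  0.2 -3.1] M [ 0.03 -0.07 -0.08] 0.10911115478899094 29.99464452266693 j [ 32.  17.   9.  -0. -82. -48.]
rows 12 turn 3.05
[[[0.0323,-0.004,-0.0],0.25],[[0.0323,-0.0041,-0.0],0.25],[[0.0323,-0.0042,-0.0],0.25],[[0.0323,-0.0044,-0.0],0.25],[[0.0322,-0.0045,-0.0],0.25]]
[[[0.0322,-0.0047,-0.0],0.25],[[0.0322,-0.0048,-0.0],0.25],[[0.0322,-0.005,-0.0],0.25],[[0.0322,-0.0051,-0.0],0.25],[[0.0321,-0.0052,-0.0],0.25]]
[[[0.0321,-0.0054,-0.0],0.25],[[0.0321,-0.0055,-0.0],0.25]]
```

Call:
{"api": "apply_moves", "payload": {
  "moves": [
    [[0.016,-0.002,0],0.25],
    [[0.0323,-0.0041,0],0.25],
    [[0.0323,-0.0042,0],0.25],
    [[0.0323,-0.0044,0],0.25],
    [[0.0322,-0.0045,0],0.25]
  ]
}}

```text
time_s: 6.32
tcp_pos: [0.5568, 0.0247, 0.3091]
ee_rot: [[-0.304, -0.953, -0.004], [-0.953, 0.304, -0.001], [0.002, 0.004, -1.0]]
wrist_force: [0.3, -0.1, -1.3]
gripper_width: 0.111
gripper_force: 30.0
```

Call:
{"api": "apply_moves", "payload": {
  "moves": [
    [[0.0322,-0.0047,0],0.25],
    [[0.0322,-0.0048,0],0.25],
    [[0.0322,-0.005,0],0.25],
    [[0.0322,-0.0051,0],0.25],
    [[0.0321,-0.0052,0],0.25]
  ]
}}

```text
time_s: 6.73
tcp_pos: [0.5299, -0.1358, 0.3093]
ee_rot: [[-0.325, -0.946, -0.004], [-0.946, 0.325, 0.0], [0.001, 0.004, -1.0]]
wrist_force: [0.0, -0.1, -2.2]
gripper_width: 0.112
gripper_force: 30.0
```

Call:
{"api": "apply_moves", "payload": {
  "moves": [
    [[0.0321,-0.0054,0],0.25],
    [[0.0321,-0.0055,0],0.25],
    [[0.016,-0.003,0],0],
    [[0,0,0],0],
    [[0,0,0],0]
  ]
}}

```text
time_s: 7.15
tcp_pos: [0.5173, -0.2152, 0.3093]
ee_rot: [[-0.335, -0.942, -0.004], [-0.942, 0.335, 0.001], [0.0, 0.004, -1.0]]
wrist_force: [0.2, -0.6, -2.8]
gripper_width: 0.111
gripper_force: 30.0
```

Run:
```python
from h import *
st();lay=[]
for n in("scene","top"):
    p=imaging.capture(n);u=proj(p,[.519,-.214,.2]).astype(int)
    lay.append(cv2.resize(p["frame"][u[1]-60:u[1]+90,u[0]-60:u[0]+60],(400,500),interpolation=cv2.INTER_CUBIC));print(n,u)
    cv2.imwrite(f"/tmp/{n}.png",p["frame"])
cv2.imwrite("pics/g2.png",np.hstack(lay))
# cap now visible
for n in("scene","top"):
    p=imaging.capture(n)
    for t,z in(("cap",.092),("cap_grip",.14),("arbor",.092),("headstock",.14)):
        for o in models.place_of(p,t):
            if o["confidence"]>.2:
                u=o["at"][0]*640;v=o["at"][1]*480;print(n,t,round(o["confidence"],2),round(u,1),round(v,1),np.round(atz(p,u,v,z),3))
```

```text
7.15 [ 0.5173 -0.2152  0.3093] yaw 160.43 F [ 0.2 -0.6 -2.8] M [ 0.19 -0.09  0.06] 0.11083581091078222 29.994429051876068 j [ -6.  13.   2.  -0. -80. -14.]
scene [265 163]
top [405 252]
scene cap 0.91 331.4 293.3 [0.584 0.167 0.092]
scene cap 0.77 384.4 274.5 [0.443 0.192 0.092]
scene cap 0.68 400.0 304.7 [0.474 0.283 0.092]
scene cap_grip 0.74 405.5 296.2 [0.479 0.298 0.14 ]
scene cap_grip 0.73 333.9 278.5 [0.578 0.166 0.14 ]
scene cap_grip 0.68 384.9 251.3 [0.426 0.166 0.14 ]
scene arbor 0.64 334.0 291.8 [0.576 0.167 0.092]
scene headstock 0.58 353.8 316.7 [0.609 0.277 0.14 ]
top cap 0.88 279.4 310.3 [0.377 0.122 0.092]
top cap 0.86 266.9 239.8 [0.577 0.158 0.092]
top cap 0.76 244.2 303.9 [0.396 0.221 0.092]
top cap 0.66 169.5 230.3 [0.607 0.437 0.092]
top cap_grip 0.96 279.4 315.1 [0.363 0.119 0.14 ]
top cap_grip 0.77 262.0 240.5 [0.567 0.167 0.14 ]
top cap_grip 0.48 238.8 299.2 [0.407 0.228 0.14 ]
top arbor 0.86 264.9 242.0 [0.571 0.164 0.092]
top headstock 0.56 222.6 225.6 [0.61  0.276 0.14 ]
```

View pics/g2.png

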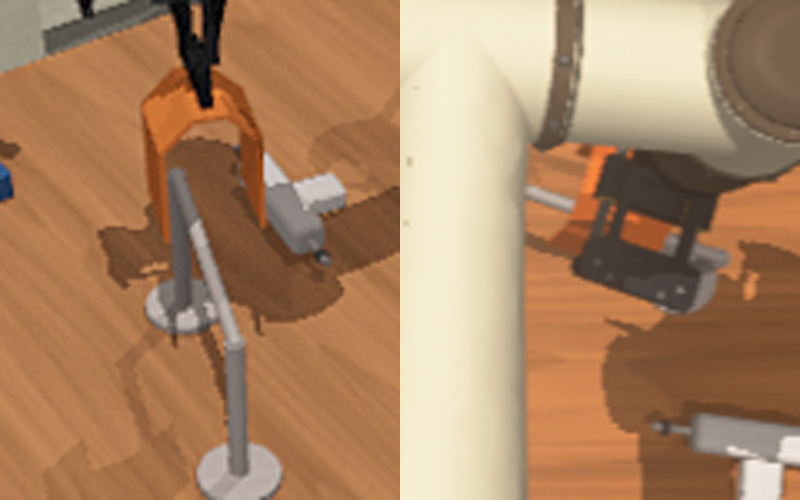

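The guard hangs upright at crop (200,130), in line with the bar and above it. Lowering now.

Call:
{"api": "apply_moves", "payload": {
  "moves": [
    [[0,0,0.033],0],
    [[0,0,0.033],0],
    [[0,0,0.033],0],
    [[0,-0.0015,0.026],0],
    [[0,0,0],0]
  ]
}}

```text
time_s: 8.17
tcp_pos: [0.5162, -0.2137, 0.1799]
ee_rot: [[-0.334, -0.943, -0.012], [-0.943, 0.334, 0.004], [0.001, 0.013, -1.0]]
wrist_force: [-1.7, 1.0, -2.8]
gripper_width: 0.11
gripper_force: 30.0
```

Call:
{"api": "apply_moves", "payload": {
  "moves": [
    [[0,0,0],0],
    [[0,0,0.003],0],
    [[0,0,0.003],0],
    [[0,0,0.003],0],
    [[0,0,0],0]
  ]
}}

```text
time_s: 8.58
tcp_pos: [0.5203, -0.2148, 0.1776]
ee_rot: [[-0.333, -0.943, 0.001], [-0.943, 0.333, 0.0], [-0.0, -0.001, -1.0]]
wrist_force: [0.3, 0.4, -1.4]
gripper_width: 0.111
gripper_force: 30.0
```

Call:
{"api": "apply_moves", "payload": {
  "moves": [
    [[0,0,0.003],0],
    [[0,0,0.002],0],
    [[0,0,0.002],0],
    [[0,0,0],0],
    [[0,0,0],0]
  ]
}}

```text
time_s: 9.0
tcp_pos: [0.5201, -0.2149, 0.1699]
ee_rot: [[-0.333, -0.943, -0.0], [-0.943, 0.333, -0.0], [0.0, 0.0, -1.0]]
wrist_force: [-0.1, -0.1, -1.6]
gripper_width: 0.109
gripper_force: 30.0
```

Call:
{"api": "apply_moves", "payload": {
  "moves": [
    [[0,0,0.0015],0],
    [[0,0,0.001],0],
    [[0,0,0.001],0],
    [[0,0,0],0],
    [[0,0,0],0]
  ]
}}

```text
time_s: 9.42
tcp_pos: [0.5204, -0.2149, 0.167]
ee_rot: [[-0.332, -0.943, 0.001], [-0.943, 0.332, -0.0], [0.0, -0.001, -1.0]]
wrist_force: [-0.6, 1.1, -0.0]
gripper_width: 0.107
gripper_force: 30.0
```

Call:
{"api": "apply_moves", "payload": {
  "moves": [
    [[0,0,0.001],0],
    [[0,0,0.001],0],
    [[0,0,0],0],
    [[0,0,0],0]
  ]
}}

```text
time_s: 9.75
tcp_pos: [0.5208, -0.2151, 0.1669]
ee_rot: [[-0.332, -0.943, 0.002], [-0.943, 0.332, -0.001], [0.0, -0.003, -1.0]]
wrist_force: [-2.6, 2.5, 8.5]
gripper_width: 0.109
gripper_force: 30.1
```

Run:
```python
from h import *
st();p=imaging.capture("scene");u=proj(p,[.519,-.214,.15]).astype(int)
lay=[p["frame"][u[1]-50:u[1]+50,u[0]-50:u[0]+50]]
cv2.imwrite("pics/g3.png",cv2.resize(lay[0],(500,500),interpolation=cv2.INTER_CUBIC))
```

```text
9.75 [ 0.5208 -0.2151  0.1669] yaw 160.61 F [-2.6  2.5  8.5] M [ 0.85  0.73 -0.03] 0.1085466218348395 30.11599749326706 j [ -6.  18. -11.   0. -61. -13.]
```

View pics/g3.png

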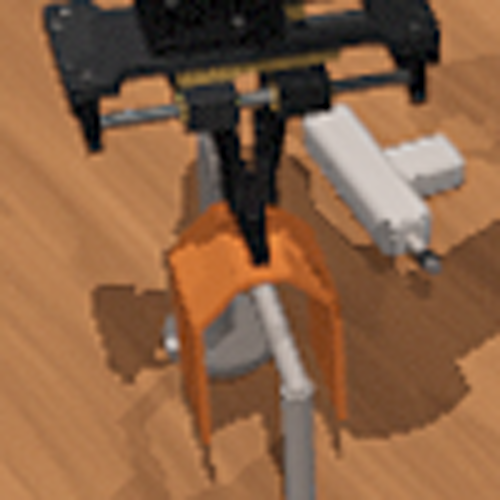

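The ridge sits on the bar at crop (262,285) with the legs astride, and the contact force is +8.5 N. Releasing.

Call:
{"api": "apply_moves", "payload": {
  "moves": [
    [[0,0,-0.0015],0],
    [[0,0,0],0]
  ]
}}

```text
time_s: 9.97
tcp_pos: [0.5206, -0.215, 0.1669]
ee_rot: [[-0.332, -0.943, 0.002], [-0.943, 0.332, -0.001], [-0.0, -0.002, -1.0]]
wrist_force: [-0.9, 0.8, 3.9]
gripper_width: 0.105
gripper_force: 30.0
```

Call:
{"api": "apply_moves", "payload": {
  "moves": [
    [[0,0,0],0],
    [[0,0,0],0],
    [[0,0,0],0],
    [[0,0,0],0],
    [[0,0,0],0]
  ],
  "hand": 0.05
}}

```text
time_s: 10.38
tcp_pos: [0.5201, -0.2149, 0.1657]
ee_rot: [[-0.333, -0.943, -0.001], [-0.943, 0.333, 0.0], [0.0, 0.001, -1.0]]
wrist_force: [0.4, -0.6, -0.1]
gripper_width: 0.4
gripper_force: 0.0
```

Call:
{"api": "apply_moves", "payload": {
  "moves": [
    [[0,0,-0.01],0],
    [[0,0,-0.02],0],
    [[0,0,-0.03],0],
    [[0,0,-0.04],0],
    [[0,0,-0.03],0]
  ]
}}

```text
time_s: 10.8
tcp_pos: [0.5205, -0.2154, 0.2998]
ee_rot: [[-0.332, -0.943, 0.003], [-0.943, 0.332, -0.002], [0.001, -0.003, -1.0]]
wrist_force: [1.4, 0.2, 1.1]
gripper_width: 0.57
gripper_force: 0.0
```

```bash
cat >> h.py <<'E'
CAPD=np.array([[.03*np.cos(a),.03*np.sin(a),z] for a in np.linspace(0,6.28,25) for z in(0,.024)])
BAR=box(-.006,.006,-.021,.021,.024,.048)
E
python3 - <<'E'
from h import *
st()
ims=[];pp={}
for n in("scene","top"):
    p=imaging.capture(n);pp[n]=p
    for nm,X in(("rail",[.519,-.214,.14]),("cap",[.58,.167,.12])):
        u=proj(p,X).astype(int);h=50 if nm=="rail" else 28
        print(n,nm,u-h);ims.append(cv2.resize(p["frame"][u[1]-h:u[1]+h,u[0]-h:u[0]+h],(300 if nm=="rail" else 448,)*2,interpolation=cv2.INTER_CUBIC))
a=np.zeros((600,750,3),np.uint8);a[:300,:300]=ims[0];a[300:,:300]=ims[2]
a[:300,300:600]=cv2.resize(ims[1],(300,300));a[300:,300:600]=cv2.resize(ims[3],(300,300))
cv2.imwrite("pics/g4.png",a[:,:600])
its=[]
for n,p in pp.items():
    c=[c for c in models.cut_out(p,"cap") if near(p,[.58,.167,.115],4)[c["region"]].any()]
    if c:
        m=c[0]["region"].astype(np.uint8);hm=np.zeros((480,640),np.uint8);cv2.fillConvexPoly(hm,cv2.convexHull(cv2.findNonZero(m)),1)
        print(n,m.sum(),c[0]["confidence"]);its.append((p,hm.astype(float),np.vstack([CAPD,BAR]),1))
        print(fit(its[-1:],[.58,.167,-.29],.092))
if len(its)>1:print("both",fit(its,[.58,.167,-.29],.092))
E
```

```text
10.8 [ 0.5205 -0.2154  0.2998] yaw 160.59 F [1.4 0.2 1.1] M [-0.06 -0.21 -0.03] 0.5699938759994762 0.0 j [ -6.  13.   1.   0. -78. -13.]
scene rail [216 131]
scene cap [305 256]
top rail [350 206]
top cap [234 209]
scene 570 0.64
(array([ 0.57907458,  0.16793489, -0.10511242]), np.float64(0.062765072866743))
top 366 0.78
(array([ 0.57768076,  0.16921175, -0.38857984]), np.float64(0.06855444347069777))
both (array([ 0.57870066,  0.16853516, -0.09662748]), np.float64(0.15449803630543923))
```

View pics/g4.png

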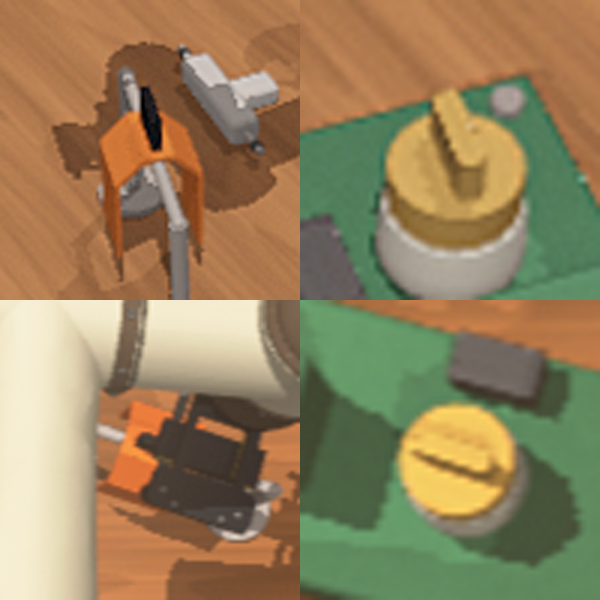

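The guard hangs astride the bar. The cap is seated on the wheel, with its bar running from about (449,97) to (470,160) in the scene crop and along the lathe's y. Next: the bar angle and the path back.

Run:
```python
from h import *
p=imaging.capture("scene");q=imaging.capture("top")
for pp,a,b in((p,(332.8,274.1),(336.7,285.9)),(q,(234+112/5.36,209+149/5.36),(234+203/5.36,209+171/5.36))):
    e=[atz(pp,*x,.14) for x in(a,b)];d=e[1]-e[0];d=d*np.sign(d[1]);print(np.round(e,3).tolist(),np.linalg.norm(d),"yaw",np.arctan2(-d[0],d[1]))
for yaw in(-.1,-.2,-.27,-.35):
    for n,pp in(("s",p),("t",q)):
        print(yaw,n,[np.round(proj(pp,[.5787+y*-np.sin(yaw),.1685+y*np.cos(yaw),.14])-(np.array([305,256]) if n=="s" else np.array([234,209])),1)*5.36 for y in(-.021,.021)])
rows([.5787,.1685,.30],-.28,step=.035)
```

```text
[[0.572, 0.154, 0.14], [0.586, 0.187, 0.14]] 0.03616932299271919 yaw -0.39876543265681463
[[0.577, 0.187, 0.14], [0.565, 0.14, 0.14]] 0.04827420689170478 yaw -0.2507469890975345
-0.1 s [array([131.856,  91.656]), array([183.848, 157.584])]
-0.1 t [array([188.136, 149.544]), array([106.664, 142.04 ])]
-0.2 s [array([136.68 ,  90.048]), array([179.024, 159.192])]
-0.2 t [array([187.6  , 153.296]), array([107.2  , 138.288])]
-0.27 s [array([139.36 ,  89.512]), array([175.808, 159.728])]
-0.27 t [array([187.064, 155.976]), array([108.272, 135.608])]
-0.35 s [array([143.112,  88.44 ]), array([172.056, 160.8  ])]
-0.35 t [array([185.992, 159.192]), array([109.344, 132.392])]
rows 12 turn -3.4
[[[-0.0318,0.006,-0.0004],-0.28],[[-0.0318,0.0058,-0.0004],-0.28],[[-0.0318,0.0057,-0.0004],-0.28],[[-0.0318,0.0055,-0.0004],-0.28],[[-0.0319,0.0053,-0.0004],-0.28]]
[[[-0.0319,0.0052,-0.0004],-0.28],[[-0.0319,0.005,-0.0004],-0.28],[[-0.0319,0.0049,-0.0004],-0.28],[[-0.032,0.0047,-0.0004],-0.28],[[-0.032,0.0046,-0.0004],-0.28]]
[[[-0.032,0.0044,-0.0004],-0.28],[[-0.032,0.0042,-0.0004],-0.28]]
```

Call:
{"api": "apply_moves", "payload": {
  "moves": [
    [[-0.0318,0.006,0],-0.2],
    [[-0.0318,0.0058,0],-0.2],
    [[-0.0318,0.0057,0],-0.2],
    [[-0.0318,0.0055,0],-0.2],
    [[-0.0319,0.0053,0],-0.2]
  ]
}}

```text
time_s: 11.52
tcp_pos: [0.5445, -0.0539, 0.2944]
ee_rot: [[-0.316, -0.949, -0.003], [-0.949, 0.316, -0.0], [0.002, 0.003, -1.0]]
wrist_force: [1.2, -0.7, 0.1]
gripper_width: 0.574
gripper_force: 0.0
```

Call:
{"api": "apply_moves", "payload": {
  "moves": [
    [[-0.0319,0.0052,0],-0.2],
    [[-0.0319,0.005,0],-0.2],
    [[-0.0319,0.0049,0],-0.2],
    [[-0.032,0.0047,0],-0.2],
    [[-0.032,0.0046,0],-0.2]
  ]
}}

```text
time_s: 11.93
tcp_pos: [0.5708, 0.1055, 0.2944]
ee_rot: [[-0.299, -0.954, -0.003], [-0.954, 0.299, -0.001], [0.002, 0.003, -1.0]]
wrist_force: [-0.1, -1.5, 0.2]
gripper_width: 0.569
gripper_force: 0.0
```

Call:
{"api": "apply_moves", "payload": {
  "moves": [
    [[-0.032,0.0044,0],-0.2],
    [[-0.032,0.0042,0],-0.2],
    [[0,0,0.03],0],
    [[0,0,0.03],0],
    [[0,0,0],0]
  ]
}}

```text
time_s: 12.35
tcp_pos: [0.5778, 0.1672, 0.2275]
ee_rot: [[-0.293, -0.956, -0.016], [-0.956, 0.293, -0.006], [0.01, 0.013, -1.0]]
wrist_force: [-1.3, -0.9, -1.7]
gripper_width: 0.575
gripper_force: 0.0
```

Run:
```python
from h import *
st();rows([.5787,.1685,.123],-.30,step=.025)
p=imaging.capture("scene");c=models.cut_out(p,"guard");print([np.round(np.array(k["extent"])*[640,480,640,480]) for k in c if k["confidence"]>.3])
```

```text
12.35 [0.5778 0.1672 0.2275] yaw 162.97 F [-1.3 -0.9 -1.7] M [ 0.04  0.06 -0.03] 0.5748691900647418 0.0 j [ 31.  19.   0.  -0. -72. -48.]
rows 5 turn 0.16
[[[-0.0005,-0.0004,0.0209],0.03],[[-0.0005,-0.0004,0.0209],0.03],[[-0.0005,-0.0004,0.0209],0.03],[[-0.0005,-0.0004,0.0209],0.03],[[-0.0005,-0.0004,0.0209],0.03]]
[array([249., 163.,  36.,  49.]), array([443., 270.,  79.,  92.]), array([236., 262.,  19.,  39.])]
```

Call:
{"api": "apply_moves", "payload": {
  "moves": [
    [[-0.0005,0,0.03],0],
    [[-0.0005,0,0.03],0],
    [[0,0,0.025],0],
    [[0,0,0],0],
    [[0,0,0],0]
  ]
}}

```text
time_s: 12.87
tcp_pos: [0.5835, 0.1683, 0.1522]
ee_rot: [[-0.293, -0.956, 0.001], [-0.956, 0.293, -0.001], [0.001, -0.001, -1.0]]
wrist_force: [0.6, 0.1, 0.7]
gripper_width: 0.576
gripper_force: 0.0
```

Run:
```python
from h import *
st();rows([.5787,.1685,.1195],-.30,step=.01)
```

```text
12.87 [0.5835 0.1683 0.1522] yaw 162.97 F [0.6 0.1 0.7] M [ 0.11 -0.13 -0.08] 0.5763797365133251 0.0 j [ 31.  22.  -6.   0. -61. -48.]
rows 4 turn 0.16
[[[0.0003,0.0012,0.0082],0.04],[[0.0003,0.0012,0.0082],0.04],[[0.0003,0.0012,0.0082],0.04],[[0.0003,0.0012,0.0082],0.04]]
```

Call:
{"api": "apply_moves", "payload": {
  "moves": [
    [[0.0003,0.0012,0.009],0],
    [[0.0003,0.0012,0.009],0],
    [[0.0003,0.0012,0.009],0],
    [[0.0003,0.001,0.0055],0],
    [[0,0,0],0]
  ]
}}

```text
time_s: 13.28
tcp_pos: [0.5768, 0.1686, 0.1171]
ee_rot: [[-0.293, -0.956, -0.003], [-0.956, 0.293, -0.001], [0.002, 0.002, -1.0]]
wrist_force: [-0.2, -0.0, 0.0]
gripper_width: 0.58
gripper_force: 0.0
```

Call:
{"api": "apply_moves", "payload": {
  "moves": [
    [[0,0,0],0],
    [[0,0,0],0],
    [[0,0,0],0]
  ],
  "hand": 0.03
}}

```text
time_s: 13.53
tcp_pos: [0.5783, 0.1692, 0.1191]
ee_rot: [[-0.293, -0.956, 0.001], [-0.956, 0.293, 0.0], [-0.001, -0.001, -1.0]]
wrist_force: [0.2, -0.1, 0.5]
gripper_width: 0.426
gripper_force: 0.0
```

Call:
{"api": "apply_moves", "payload": {
  "moves": [
    [[0,0,0],0],
    [[0,0,0],0],
    [[0,0,0],0],
    [[0,0,0],0],
    [[0,0,0],0]
  ],
  "hand": 0
}}

```text
time_s: 13.95
tcp_pos: [0.5779, 0.169, 0.1186]
ee_rot: [[-0.293, -0.956, 0.0], [-0.956, 0.293, 0.0], [-0.0, -0.0, -1.0]]
wrist_force: [0.8, -0.1, 0.7]
gripper_width: 0.064
gripper_force: 0.0
```

Call:
{"api": "apply_moves", "payload": {
  "moves": [
    [[0,0,0],0],
    [[0,0,0],0],
    [[0,0,0],0]
  ]
}}

```text
time_s: 14.2
tcp_pos: [0.5779, 0.169, 0.1185]
ee_rot: [[-0.293, -0.956, -0.0], [-0.956, 0.293, -0.0], [0.0, -0.0, -1.0]]
wrist_force: [-0.7, -1.1, -0.0]
gripper_width: 0.008
gripper_force: 0.0
```

```bash
python3 -c "
from h import *
st()"
```

```text
14.2 [0.5779 0.169  0.1185] yaw 162.97 F [-0.7 -1.1 -0. ] M [ 0.09 -0.04  0.03] 0.008301870842651856 0.0 j [ 32.  24.  -9.   0. -57. -49.]
```

Run:
```python
from h import *
ims=[]
for n in("scene","top"):
    p=imaging.capture(n);u=proj(p,[.579,.168,.12]).astype(int);print(n,u, proj(p,r.sense()["tcp_pos"]))
    ims.append(cv2.resize(p["frame"][u[1]-40:u[1]+40,u[0]-40:u[0]+40],(400,400),interpolation=cv2.INTER_CUBIC))
cv2.imwrite("pics/c1.png",np.hstack(ims))
```

```text
scene [333 284] [334.38293568 285.34724944]
top [262 237] [262.1447506  237.84600909]
```

View pics/c1.png

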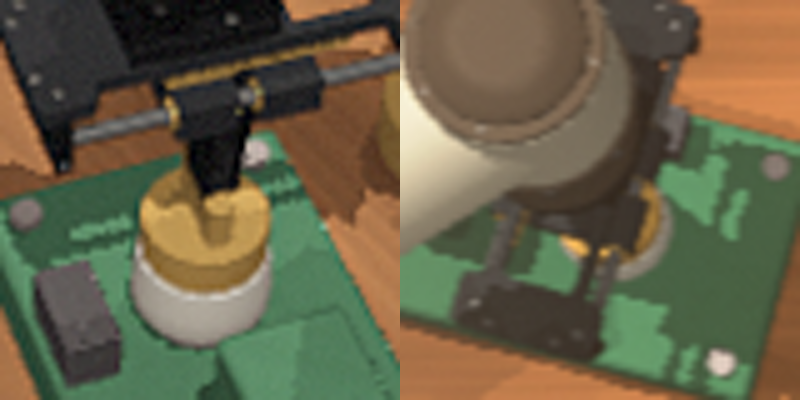

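The fingers closed to zero without catching the bar. The crop shows them at (215,190) with the bar's near end still visible at (215,215). I'll back off upward and measure again.

Call:
{"api": "apply_moves", "payload": {
  "moves": [
    [[0,0,-0.02],0],
    [[0,0,-0.04],0],
    [[0,0,-0.04],0],
    [[0,0,-0.04],0],
    [[-0.03,0,-0.04],0]
  ],
  "hand": 0.05
}}

```text
time_s: 14.72
tcp_pos: [0.5848, 0.1903, 0.2965]
ee_rot: [[-0.296, -0.955, 0.003], [-0.955, 0.296, 0.001], [-0.001, -0.003, -1.0]]
wrist_force: [1.0, -0.1, 0.2]
gripper_width: 0.304
gripper_force: 0.0
```

Call:
{"api": "apply_moves", "payload": {
  "moves": [
    [[-0.04,0,0],0],
    [[-0.04,0,0],0],
    [[-0.04,0,0],0],
    [[-0.03,0,0],0],
    [[0,0,0],0]
  ]
}}

```text
time_s: 15.13
tcp_pos: [0.6295, 0.3415, 0.2884]
ee_rot: [[-0.289, -0.957, -0.002], [-0.957, 0.289, -0.001], [0.001, 0.002, -1.0]]
wrist_force: [-0.2, -0.9, -1.3]
gripper_width: 0.56
gripper_force: 0.0
```

Run:
```python
from h import *
st();ims=[];its=[]
P=np.vstack([CAPD,BAR])
for n in("scene","top"):
    p=imaging.capture(n);u=proj(p,[.579,.168,.12]).astype(int);print(n,u)
    im=cv2.resize(p["frame"][u[1]-25:u[1]+25,u[0]-25:u[0]+25],(400,400),interpolation=cv2.INTER_CUBIC)
    im2=im.copy()
    for X0,c in((P[-8:],(255,0,0)),):
        q=[.5787,.1685,-.29];X=X0@Rz(q[2]).T+[q[0],q[1],.092]
        uv=np.array([(proj(p,x)-u+25+.5)*8 for x in X]).astype(int)
        for i in range(8):
            for j in range(i):
                if bin(i^j).count("1")==1:cv2.line(im2,tuple(map(int,uv[i])),tuple(map(int,uv[j])),c,1)
    ims.append(np.vstack([im,im2])) 
    for o in models.cut_out(p,"cap"):
        if near(p,[.58,.167,.115],4)[o["region"]].any():
            m=o["region"].astype(np.uint8);hm=np.zeros((480,640),np.uint8);cv2.fillConvexPoly(hm,cv2.convexHull(cv2.findNonZero(m)),1);its.append((p,hm.astype(float),P,1));print(n,m.sum(),o["extent"]);break
cv2.imwrite("pics/c2.png",cv2.resize(np.hstack(ims),(600,600)))
for z in(.06,.07,.08,.086,.092,.098):print(z,fit(its,[.579,.1685,-.29],z))
for t,z in(("cap",.092),("cap_grip",.14)):
  for n in("scene","top"):
    p=imaging.capture(n)
    for o in models.place_of(p,t):
        if o["confidence"]>.2:
            a=[o["at"][0]*640,o["at"][1]*480]
            if np.hypot(*(a-proj(p,[.579,.168,.12])))<20:print(t,n,round(o["confidence"],2),np.round(a,1),"expected",proj(p,[.5787,.1685,z]).round(1),"atz",atz(p,*a,z).round(4))
```

```text
15.13 [0.6295 0.3415 0.2884] yaw 163.21 F [-0.2 -0.9 -1.3] M [ 0.01 -0.03 -0.03] 0.5597755740648692 0.0 j [ 41.  30.  25.  -0. -85. -58.]
scene [333 284]
scene 462 [0.5011, 0.57, 0.0428, 0.0506]
top [262 237]
top 364 [0.397, 0.4702, 0.0302, 0.0481]
0.06 (array([ 0.58209872,  0.1709068 , -0.50034214]), np.float64(0.9507044017131354))
0.07 (array([ 0.58020797,  0.16985529, -0.60884545]), np.float64(0.6441522948665975))
0.08 (array([ 0.5786397 ,  0.16838628, -0.13333546]), np.float64(0.348369406308993))
0.086 (array([0.57890351, 0.16861462, 0.16780954]), np.float64(0.22062877576810197))
0.092 (array([0.57914246, 0.16882458, 0.47153017]), np.float64(0.19526672211025592))
0.098 (array([0.57927314, 0.16904986, 0.64979534]), np.float64(0.3097479046729229))
cap scene 0.66 [333.4 292.4] expected [333.5 292.8] atz [0.5781 0.1674 0.092 ]
cap top 0.82 [266.9 239.6] expected [263.3 239.2] atz [0.5775 0.1583 0.092 ]
cap_grip scene 0.71 [331.2 276.7] expected [334.4 279.2] atz [0.5802 0.1584 0.14  ]
cap_grip top 0.69 [261.5 240.5] expected [261.5 236.2] atz [0.5667 0.1684 0.14  ]
```

View pics/c2.png

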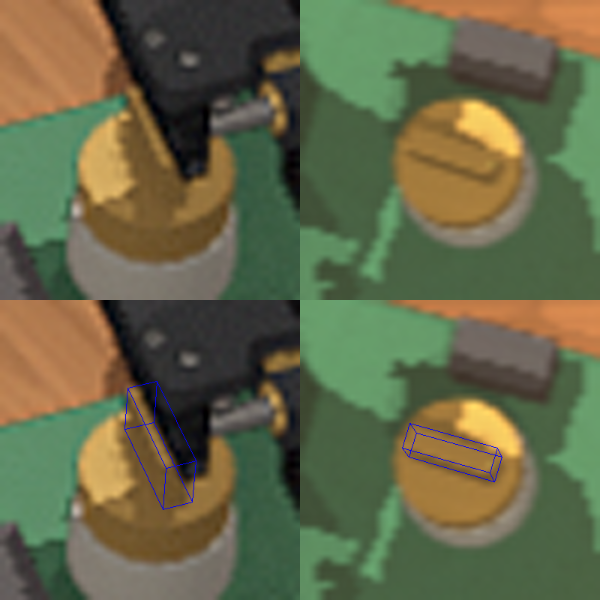

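The overlay puts the bar exactly where I expected: (160,450) in the scene crop and (452,452) in the top crop. It hasn't moved. So the real finger tips sit about 20 mm higher than I assumed, and they closed above the bar. I'll return, go lower, and watch the force.

Run:
```python
from h import *
st();rows([.5778,.1682,.27],-.29,step=.036)
```

```text
15.73 [0.6292 0.3358 0.2924] yaw 162.94 F [-0.1  0.2 -0.1] M [ 0.07 -0.04  0.03] 0.5746659345105429 0.0 j [ 41.  29.  25.  -0. -85. -58.]
rows 5 turn -0.44
[[[0.0351,-0.0,0.0045],-0.09],[[0.0351,0.0,0.0045],-0.09],[[0.0351,0.0001,0.0045],-0.09],[[0.0351,0.0002,0.0045],-0.09],[[0.0351,0.0002,0.0045],-0.09]]
```

Call:
{"api": "apply_moves", "payload": {
  "moves": [
    [[0.035,0,0.0045],-0.09],
    [[0.035,0,0.0045],-0.09],
    [[0.035,0,0.0045],-0.09],
    [[0.035,0,0.0045],-0.09],
    [[0.035,0.0004,0.0045],-0.09]
  ],
  "hand": 0.035
}}

```text
time_s: 16.15
tcp_pos: [0.5773, 0.1673, 0.2694]
ee_rot: [[-0.285, -0.959, 0.0], [-0.959, 0.285, 0.0], [-0.0, -0.0, -1.0]]
wrist_force: [0.8, -0.8, 0.2]
gripper_width: 0.41
gripper_force: 0.0
```

Call:
{"api": "apply_moves", "payload": {
  "moves": [
    [[0,0,0.04],0],
    [[0,0,0.04],0],
    [[0,0,0.03],0],
    [[0,0,0.015],0],
    [[0,0,0],0]
  ]
}}

```text
time_s: 16.57
tcp_pos: [0.5753, 0.1674, 0.1401]
ee_rot: [[-0.286, -0.958, -0.008], [-0.958, 0.286, -0.004], [0.006, 0.007, -1.0]]
wrist_force: [-0.4, -0.1, 0.3]
gripper_width: 0.406
gripper_force: 0.0
```

Run:
```python
from h import *
st();rows([.5778,.1682,.12],-.29,step=.01)
```

```text
16.57 [0.5753 0.1674 0.1401] yaw 163.36 F [-0.4 -0.1  0.3] M [ 0.11 -0.02 -0.03] 0.40555356439065754 0.0 j [ 32.  23.  -8.  -0. -60. -48.]
rows 3 turn -0.03
[[[-0.0005,-0.0008,0.0067],-0.01],[[-0.0005,-0.0008,0.0067],-0.01],[[-0.0005,-0.0008,0.0067],-0.01]]
```

Call:
{"api": "apply_moves", "payload": {
  "moves": [
    [[0,0,0.01],0],
    [[0,0,0.01],0],
    [[0,0,0.005],0],
    [[0,0,0],0],
    [[0,0,0],0]
  ]
}}

```text
time_s: 16.98
tcp_pos: [0.5783, 0.1691, 0.1198]
ee_rot: [[-0.285, -0.958, 0.001], [-0.958, 0.285, 0.0], [-0.0, -0.001, -1.0]]
wrist_force: [-0.0, -0.1, 1.2]
gripper_width: 0.402
gripper_force: 0.0
```

Call:
{"api": "apply_moves", "payload": {
  "moves": [
    [[0,0,0.003],0],
    [[0,0,0.003],0],
    [[0,0,0.003],0],
    [[0,0,0],0],
    [[0,0,0],0]
  ]
}}

```text
time_s: 17.4
tcp_pos: [0.578, 0.1689, 0.1102]
ee_rot: [[-0.285, -0.958, -0.0], [-0.958, 0.285, -0.0], [0.0, 0.0, -1.0]]
wrist_force: [-0.1, 0.7, -0.2]
gripper_width: 0.404
gripper_force: 0.0
```

TCP is at 0.110, below the disc top, with no contact. The offset is confirmed, so I'll keep going gently.

Call:
{"api": "apply_moves", "payload": {
  "moves": [
    [[0,0,0.003],0],
    [[0,0,0.003],0],
    [[0,0,0.002],0],
    [[0,0,0],0],
    [[0,0,0],0]
  ]
}}

```text
time_s: 17.82
tcp_pos: [0.578, 0.1689, 0.1021]
ee_rot: [[-0.285, -0.958, -0.0], [-0.958, 0.285, -0.0], [0.0, 0.0, -1.0]]
wrist_force: [-0.3, -1.0, -0.8]
gripper_width: 0.402
gripper_force: 0.0
```

Call:
{"api": "apply_moves", "payload": {
  "moves": [
    [[0,0,0.0015],0],
    [[0,0,0.0015],0],
    [[0,0,0],0],
    [[0,0,0],0]
  ]
}}

```text
time_s: 18.15
tcp_pos: [0.578, 0.1689, 0.0993]
ee_rot: [[-0.285, -0.958, -0.0], [-0.958, 0.285, -0.0], [0.0, 0.0, -1.0]]
wrist_force: [0.4, -0.6, -0.6]
gripper_width: 0.404
gripper_force: 0.0
```

Call:
{"api": "apply_moves", "payload": {
  "moves": [
    [[0,0,0.0015],0],
    [[0,0,0.0015],0],
    [[0,0,0],0],
    [[0,0,0],0]
  ]
}}

```text
time_s: 18.48
tcp_pos: [0.578, 0.1689, 0.0962]
ee_rot: [[-0.285, -0.958, -0.0], [-0.958, 0.285, -0.0], [0.0, 0.0, -1.0]]
wrist_force: [0.7, -0.0, 0.9]
gripper_width: 0.402
gripper_force: 0.0
```

Call:
{"api": "apply_moves", "payload": {
  "moves": [
    [[0,0,0],0],
    [[0,0,0],0],
    [[0,0,0],0],
    [[0,0,0],0],
    [[0,0,0],0]
  ],
  "hand": 0
}}

```text
time_s: 18.9
tcp_pos: [0.5788, 0.169, 0.0966]
ee_rot: [[-0.285, -0.958, 0.002], [-0.958, 0.285, 0.0], [-0.001, -0.001, -1.0]]
wrist_force: [1.6, -0.5, -1.7]
gripper_width: 0.134
gripper_force: 29.9
```

```bash
python3 -c "
from h import *
st()"
```

```text
18.9 [0.5788 0.169  0.0966] yaw 163.43 F [ 1.6 -0.5 -1.7] M [-0.12 -0.67 -0.05] 0.134442610555336 29.904589632205898 j [ 32.  25. -11.   0. -54. -48.]
```

The bar is held, opening 11.7 mm. Now a gentle try clockwise.

Call:
{"api": "apply_moves", "payload": {
  "moves": [
    [[0,0,0],2],
    [[0,0,0],2],
    [[0,0,0],2],
    [[0,0,0],0]
  ]
}}

```text
time_s: 19.23
tcp_pos: [0.5789, 0.169, 0.0965]
ee_rot: [[-0.384, -0.923, 0.002], [-0.923, 0.384, 0.0], [-0.001, -0.001, -1.0]]
wrist_force: [2.7, -0.9, -0.4]
gripper_width: 0.134
gripper_force: 29.9
```

```bash
python3 -c "
from h import *
st()"
```

```text
19.23 [0.5789 0.169  0.0965] yaw 157.39 F [ 2.7 -0.9 -0.4] M [-0.21 -0.88 -0.05] 0.134025012202417 29.899703207047423 j [ 32.  25. -11.   0. -54. -54.]
```

Call:
{"api": "apply_moves", "payload": {
  "moves": [
    [[0,0,0],2],
    [[0,0,0],2],
    [[0,0,0],0]
  ]
}}

```text
time_s: 19.48
tcp_pos: [0.5789, 0.169, 0.0965]
ee_rot: [[-0.447, -0.895, 0.002], [-0.895, 0.447, 0.0], [-0.001, -0.001, -1.0]]
wrist_force: [3.0, -1.6, -0.7]
gripper_width: 0.134
gripper_force: 29.9
```

```bash
python3 -c "
from h import *
st()"
```

```text
19.48 [0.5789 0.169  0.0965] yaw 153.44 F [ 3.  -1.6 -0.7] M [-0.27 -1.09 -0.01] 0.13399818781659753 29.902686281420756 j [ 32.  25. -11.   0. -54. -58.]
```

Call:
{"api": "apply_moves", "payload": {
  "moves": [
    [[0,0,0],2],
    [[0,0,0],2],
    [[0,0,0],2],
    [[0,0,0],0]
  ]
}}

```text
time_s: 19.82
tcp_pos: [0.579, 0.169, 0.0966]
ee_rot: [[-0.538, -0.843, 0.002], [-0.843, 0.538, 0.0], [-0.001, -0.001, -1.0]]
wrist_force: [3.1, -1.4, -1.1]
gripper_width: 0.134
gripper_force: 29.9
```

```bash
python3 -c "
from h import *
st()"
```

```text
19.82 [0.579  0.169  0.0966] yaw 147.48 F [ 3.1 -1.4 -1.1] M [-0.43 -1.35 -0.  ] 0.13369464340358705 29.909793938859366 j [ 32.  25. -11.   0. -54. -64.]
```

Call:
{"api": "apply_moves", "payload": {
  "moves": [
    [[0,0,0],2],
    [[0,0,0],2],
    [[0,0,0],0]
  ]
}}

```text
time_s: 20.07
tcp_pos: [0.579, 0.169, 0.0966]
ee_rot: [[-0.595, -0.804, 0.002], [-0.804, 0.595, 0.0], [-0.001, -0.001, -1.0]]
wrist_force: [4.7, -2.3, -1.4]
gripper_width: 0.135
gripper_force: 29.9
```

```bash
python3 -c "
from h import *
st()"
```

```text
20.07 [0.579  0.169  0.0966] yaw 143.5 F [ 4.7 -2.3 -1.4] M [-0.42 -1.62  0.  ] 0.13507413579018476 29.917266207339708 j [ 32.  25. -11.   0. -54. -68.]
```

No resisting moment after 20°, so clockwise is the free way. Turning on.

Call:
{"api": "apply_moves", "payload": {
  "moves": [
    [[0,0,0],4],
    [[0,0,0],4],
    [[0,0,0],4],
    [[0,0,0],4],
    [[0,0,0],4]
  ]
}}

```text
time_s: 20.48
tcp_pos: [0.5793, 0.1689, 0.0967]
ee_rot: [[-0.835, -0.55, 0.003], [-0.55, 0.835, 0.0], [-0.002, -0.001, -1.0]]
wrist_force: [6.1, -2.8, -2.9]
gripper_width: 0.136
gripper_force: 30.0
```

```bash
python3 -c "
from h import *
st()"
```

```text
20.48 [0.5793 0.1689 0.0967] yaw 123.39 F [ 6.1 -2.8 -2.9] M [-0.65 -1.95  0.08] 0.1360450469101331 29.950581548764603 j [ 32.  25. -11.   0. -54. -88.]
```

Call:
{"api": "apply_moves", "payload": {
  "moves": [
    [[0,0,0],4],
    [[0,0,0],4],
    [[0,0,0],4],
    [[0,0,0],4],
    [[0,0,0],4]
  ]
}}

```text
time_s: 20.9
tcp_pos: [0.5795, 0.1686, 0.0967]
ee_rot: [[-0.973, -0.232, 0.003], [-0.232, 0.973, -0.0], [-0.003, -0.001, -1.0]]
wrist_force: [6.3, -3.3, -2.3]
gripper_width: 0.136
gripper_force: 30.0
```

```bash
python3 -c "
from h import *
st()"
```

```text
20.9 [0.5795 0.1686 0.0967] yaw 103.4 F [ 6.3 -3.3 -2.3] M [-0.97 -2.13  0.08] 0.13565460227794868 29.95316388522042 j [  32.   25.  -11.    0.  -54. -108.]
```

Call:
{"api": "apply_moves", "payload": {
  "moves": [
    [[0,0,0],4],
    [[0,0,0],4],
    [[0,0,0],4],
    [[0,0,0],4],
    [[-0.001,-0.0005,0],0]
  ]
}}

```text
time_s: 21.32
tcp_pos: [0.5795, 0.168, 0.0966]
ee_rot: [[-0.999, 0.045, 0.001], [0.045, 0.999, -0.001], [-0.001, -0.0, -1.0]]
wrist_force: [2.2, -1.9, -0.2]
gripper_width: 0.131
gripper_force: 29.9
```

```bash
python3 -c "
from h import *
st()"
```

```text
21.32 [0.5795 0.168  0.0966] yaw 87.43 F [ 2.2 -1.9 -0.2] M [-0.43 -0.99  0.03] 0.13114224549610584 29.90881330159027 j [  32.   25.  -11.    0.  -54. -124.]
```

Call:
{"api": "apply_moves", "payload": {
  "moves": [
    [[0,0,-0.002],0],
    [[0,0,-0.002],0],
    [[0,0,-0.002],0],
    [[0,0,0],0],
    [[0,0,0],0]
  ]
}}

```text
time_s: 21.73
tcp_pos: [0.5785, 0.1685, 0.1022]
ee_rot: [[-0.999, 0.044, -0.001], [0.044, 0.999, -0.0], [0.001, -0.0, -1.0]]
wrist_force: [1.5, -0.0, -2.8]
gripper_width: 0.14
gripper_force: 29.9
```

```bash
python3 -c "
from h import *
st()"
```

```text
21.73 [0.5785 0.1685 0.1022] yaw 87.46 F [ 1.5 -0.  -2.8] M [-0.   -0.7  -0.01] 0.13952016776750994 29.908449492504587 j [  32.   25.  -10.   -0.  -55. -124.]
```

It came free past the 3 mm play with only 2.8 N. Lifting clear.

Call:
{"api": "apply_moves", "payload": {
  "moves": [
    [[0,0,-0.006],0],
    [[0,0,-0.01],0],
    [[0,0,-0.015],0],
    [[0,0,-0.02],0],
    [[0,0,-0.025],0]
  ]
}}

```text
time_s: 22.15
tcp_pos: [0.5769, 0.1678, 0.1786]
ee_rot: [[-0.999, 0.045, -0.005], [0.045, 0.999, -0.002], [0.005, -0.002, -1.0]]
wrist_force: [0.7, -0.2, -3.5]
gripper_width: 0.133
gripper_force: 29.9
```

Call:
{"api": "apply_moves", "payload": {
  "moves": [
    [[0,0,-0.025],0],
    [[0,0,-0.02],0],
    [[0,0,-0.015],0],
    [[0,0,-0.01],0],
    [[0,0,0],0]
  ]
}}

```text
time_s: 22.57
tcp_pos: [0.5794, 0.1687, 0.2518]
ee_rot: [[-0.999, 0.045, 0.004], [0.045, 0.999, 0.002], [-0.004, 0.002, -1.0]]
wrist_force: [0.2, -0.1, -1.4]
gripper_width: 0.139
gripper_force: 29.9
```

Call:
{"api": "apply_moves", "payload": {
  "moves": [
    [[0,0,0],0],
    [[0,0,0],0],
    [[0,0,0],0],
    [[0,0,0],0]
  ]
}}

```text
time_s: 22.9
tcp_pos: [0.5784, 0.1682, 0.247]
ee_rot: [[-0.999, 0.045, -0.003], [0.045, 0.999, -0.001], [0.002, -0.001, -1.0]]
wrist_force: [0.5, 0.7, -3.2]
gripper_width: 0.134
gripper_force: 29.9
```

Run:
```python
from h import *
st()
for n in("scene","top"):
    p=imaging.capture(n)
    z=r.sense()["tcp_pos"][2]
    print(n,"expect held cap",proj(p,[.5785,.1685,z-.005]).round(),"seat",proj(p,[.5785,.1685,.092]).round())
    for t in("cap","guard","guard_ridge","arbor"):
        print(t,[(round(o["confidence"],2),np.round(np.array(o["at"])*[640,480]).tolist()) for o in models.place_of(p,t) if o["confidence"]>.3])
    print("guard ext",[np.round(np.array(k["extent"])*[640,480,640,480]).tolist() for k in models.cut_out(p,"guard") if k["confidence"]>.3])
    print("cap ext",[np.round(np.array(k["extent"])*[640,480,640,480]).tolist() for k in models.cut_out(p,"cap") if k["confidence"]>.3])
```

```text
22.9 [0.5784 0.1682 0.247 ] yaw 87.42 F [ 0.5  0.7 -3.2] M [ 0.11 -0.14  0.  ] 0.1335988308996581 29.907196982530877 j [  32.   18.    2.   -0.  -73. -124.]
scene expect held cap [337. 248.] seat [334. 293.]
cap [(0.76, [340.0, 250.0]), (0.6, [403.0, 308.0]), (0.57, [384.0, 274.0]), (0.42, [391.0, 419.0])]
guard [(0.97, [246.0, 290.0]), (0.91, [476.0, 338.0]), (0.9, [264.0, 210.0])]
guard_ridge [(0.81, [268.0, 177.0]), (0.71, [495.0, 304.0]), (0.59, [245.0, 272.0])]
arbor [(0.7, [330.0, 294.0])]
guard ext [[446.0, 270.0, 78.0, 98.0], [249.0, 161.0, 34.0, 55.0], [235.0, 263.0, 19.0, 38.0]]
cap ext [[322.0, 231.0, 31.0, 25.0], [396.0, 292.0, 16.0, 19.0], [276.0, 146.0, 31.0, 35.0]]
top expect held cap [257. 229.] seat [263. 239.]
cap [(0.56, [280.0, 307.0]), (0.48, [260.0, 229.0]), (0.48, [244.0, 304.0])]
guard [(0.88, [400.0, 262.0]), (0.79, [180.0, 326.0]), (0.65, [329.0, 205.0]), (0.48, [401.0, 256.0])]
guard_ridge [(0.77, [402.0, 255.0]), (0.67, [330.0, 197.0]), (0.64, [166.0, 324.0])]
arbor [(0.81, [264.0, 241.0])]
guard ext [[386.0, 239.0, 33.0, 38.0], [318.0, 190.0, 21.0, 25.0], [142.0, 302.0, 42.0, 50.0], [348.0, 240.0, 94.0, 46.0]]
cap ext [[262.0, 296.0, 30.0, 29.0], [238.0, 294.0, 15.0, 17.0], [249.0, 233.0, 16.0, 10.0]]
```

The cap is in the gripper, seen at (340,250) against an expected (337,248). The wheel is bare, the guard hangs on the rail, and nothing else has moved. Handing in.

```bash
python3 -c "
from station import r
print(r.finish_job())"
```

```text
the job is handed in; nothing more can be done
None
```

The job is handed in: the guard hangs astride the rail, the cap came loose clockwise, and at about 23 s of the 61 s allowed the gripper held it upright about 15 cm above the wheel; no verdict came back.

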